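# Weigh in the setting clamps

## Task

Weigh in the setting clamps: with the pan still empty press the scale's white key (zero), then unclip every clamp from the sprung rail and put them all on the weighing pan. When all of them rest there, let go and press the blue key (weigh), then the green key (store), one key at a time, each fully down and released (a press counts only with every clamp on the pan), and never press the white key with clamps on the pan. Leave the clamps on the pan, and leave the jar, the loupe and the graver where they are.

Things in the scene. Friction and masses are not known exactly. Their poses are not given: they have to be found in the camera images.
- rail: fixed clip rail: dark steel base plate 90 x 300 x 12 mm carrying an upright aluminium web 12 mm thick (along its x), 300 mm long (along its y), top edge 75 mm above the bench. Origin under the centre of the base plate, z up. Five clip places at y = -112, -56, 0, 56, 112 mm, each a clamp or empty.
- rail_top (a point): middle of the web's top edge. At each clip place sprung steel balls stand 4 mm out of both sides of the web (brass surrounds), 15 mm below this edge, and catch in notches of a seated clamp. A clamp comes off straight up: 8 to 14 N over the first 5 mm, then sliding friction; it is clear of the web after 30 mm.
- pan (a point): centre of the upper face of the scale's square steel weighing pan, 62 mm above the bench; 180 mm inside along x and y, with a 4 mm thick rim standing 12 mm above the floor. Axes are those of the scale: -x points to its key row, z up.
- scale: fixed white bench scale, 280 (x) x 200 (y) mm, keyboard side to its -x; origin on the bench under its centre, z up. The pan's centre lies at x = +45 mm. Three round keys stand in a row along y at x = -105 mm, at y = -60, 0 and 60 mm; which colour sits where differs.
- clamp0: setting clamp, five alike (absent: None): aluminium saddle 34 (x) x 30 (y) x 38 (z) mm, two 30 mm legs astride the rail web (slot 13.5 mm), orange finger tab 12 (x) x 26 (y) mm on top, z = 38 to 72 mm, to pinch across x. Brass inlay on its -x face. Origin mid-underside of the legs, z up through the tab; on the rail 45 mm above the bench, axes as the rail's. 60 to 110 g. May stand or lie.
- clamp1: setting clamp, five alike (absent: None): aluminium saddle 34 (x) x 30 (y) x 38 (z) mm, two 30 mm legs astride the rail web (slot 13.5 mm), orange finger tab 12 (x) x 26 (y) mm on top, z = 38 to 72 mm, to pinch across x. Brass inlay on its -x face. Origin mid-underside of the legs, z up through the tab; on the rail 45 mm above the bench, axes as the rail's. 60 to 110 g. May stand or lie.
- clamp2: setting clamp, five alike (absent: None): aluminium saddle 34 (x) x 30 (y) x 38 (z) mm, two 30 mm legs astride the rail web (slot 13.5 mm), orange finger tab 12 (x) x 26 (y) mm on top, z = 38 to 72 mm, to pinch across x. Brass inlay on its -x face. Origin mid-underside of the legs, z up through the tab; on the rail 45 mm above the bench, axes as the rail's. 60 to 110 g. May stand or lie.
- clamp3: setting clamp, five alike (absent: None): aluminium saddle 34 (x) x 30 (y) x 38 (z) mm, two 30 mm legs astride the rail web (slot 13.5 mm), orange finger tab 12 (x) x 26 (y) mm on top, z = 38 to 72 mm, to pinch across x. Brass inlay on its -x face. Origin mid-underside of the legs, z up through the tab; on the rail 45 mm above the bench, axes as the rail's. 60 to 110 g. May stand or lie.
- clamp4: setting clamp, five alike (absent: None): aluminium saddle 34 (x) x 30 (y) x 38 (z) mm, two 30 mm legs astride the rail web (slot 13.5 mm), orange finger tab 12 (x) x 26 (y) mm on top, z = 38 to 72 mm, to pinch across x. Brass inlay on its -x face. Origin mid-underside of the legs, z up through the tab; on the rail 45 mm above the bench, axes as the rail's. 60 to 110 g. May stand or lie.
- key_white (a joint): travel of the scale's white key, m: 0 up, 0.006 fully down; counts as pressed beyond 0.0045. Springs back up; fully down takes 4.5 N.
- key_white_top (a point): centre of the top face of the white key (26 mm across, about 73 mm above the bench, in a black collar 42 mm across and 10 mm lower); press straight down.
- key_blue (a joint): travel of the scale's blue key, m: 0 up, 0.006 fully down; counts as pressed beyond 0.0045. Springs back up; fully down takes 4.5 N.
- key_blue_top (a point): centre of the top face of the blue key (26 mm across, about 73 mm above the bench, in a black collar 42 mm across and 10 mm lower); press straight down.
- key_green (a joint): travel of the scale's green key, m: 0 up, 0.006 fully down; counts as pressed beyond 0.0045. Springs back up; fully down takes 4.5 N.
- key_green_top (a point): centre of the top face of the green key (26 mm across, about 73 mm above the bench, in a black collar 42 mm across and 10 mm lower); press straight down.
- flux_jar: bystander: glass jar with blue cap, 48 mm across, 65 mm tall, origin under its centre; leave alone
- loupe: bystander: black eye loupe, 38 mm across, 36 mm tall, origin under its centre; leave alone
- graver: bystander: graver with handle, 150 mm long, lying along its x, origin on the bench near its middle; leave alone
Mind the look-alikes: they are no part of the job. Leave any black or pink look-alike of the clamp3 alone.

How it is judged:
By the outcome, as a careful person would: the job done as asked, in the order asked, and still so for the second after the job is handed in, with the robot touching nothing.
Of clamp0, clamp1, clamp2, clamp3, clamp4 only 3 to 5 are there at a start; the rules pass over those that are not, and their reading is None.
At some moment in a run one of clamp0, clamp1, clamp2, clamp3, clamp4 may be knocked a few centimetres aside while the robot is not near it.
Once in a run the grip may slacken for a moment while it holds something.
It also fails if it takes over 210 s, if anything falls off the work surface, if the arm or the gripper's body presses on something with over 40 N, if the wrist force passes 120 N, or if a joint passes its speed limit or range.

## Robot

A 7-joint arm with a two-finger parallel gripper is mounted at the origin on the work surface. World frame = base frame: x ahead of the robot, y to its left, z up, the work surface at z = 0. Lengths are in mm, angles in rad, forces in N, time in s.
With the tool pointing down it reaches from about 425 to 875 mm from the base axis. Payload 4.7 kg.
Tool frame: the origin (TCP) lies at the very end of the fingers, on their centre line; the grasp point (between the pads) lies 19 mm behind it (env.grasp_offset is the distance from the TCP to the grasp point, in mm); z points along the fingers, y is the line along which they close (so a half turn about z gives the same grasp; the last joint's range is limited). The gripper opens to 85 mm and grips with 20 to 120 N. Pads are 22 mm wide; open, the fingers measure 114 mm over their backs; the gripper's body (76 mm by 85 mm) begins 54 mm behind the grasp point. The pads swing forward as they close: fully open they stand 13 mm farther back than shut.
Start: joints at [-1.245, 0.321, -0.07, 1.45, 0.023, 1.371, -0.057], TCP at [199.429, 618.67, 231.349] pointing down, gripper open.
Joint ranges: [-2.86, 2.86], [-0.3, 2.09], [-1.38, 1.24], [0.06, 2.45], [-1.56, 4.7], [0.09, 2.05], [-2.69, 2.69]. Speed limits (rad/s): [2.57, 2.57, 3.14, 3.14, 3.14, 3.14, 3.14].

## Interface

Orientations are given as a 3x3 rotation matrix whose columns are the frame's x, y, z axes.
In Python, from station import get_obs, optics, ticket, env gives the robot as it stands.
- The arm moves only by the tool apply_moves, never from a script. Its arguments are lists of equal length, an entry for each row: "offset": the shift along the tool's x, y, z as a fraction of full scale, a list of three; "spin": the turn about the tool's z as a fraction of full scale. In form: {"offset": [[tx, ty, tz], ...], "spin": [spin, ...]}. A call has 1 to 8 rows; each row shifts and turns the commanded pose from where the row before left it, along the tool's axes as they then stand; what a row does not reach is not made up. Full scale, the value 1, is 0.12 m for a shift and 6 degrees for a turn. A row lasts 1/12 s, in which the tool goes at most 41.7 mm and 7.16 degrees, less where a joint would pass 70% of its speed; a pose out of reach is approached as far as the arm can. A call with a number of a shift or a turn outside -1 to 1 is refused whole. A call with a gripper value outside its range is refused whole. "grip" is the opening, from -1 (shut) to 1 (fully open), set as the call begins (left out, the last holds). The fingers move at their own pace and stop on an object; "squeeze" is the grip in N (left out, the last holds). Time passes only in rows, so rows that do not move let the fingers close. It gives the time, the measured TCP pose, the force, the opening and the grip force at its end, in the units of the state.
- get_obs(): the state, without advancing time (a new reading comes with each control period).
- optics.snapshot(name): name is "scene" or "top" or "wrist"; returns a dict with "img" (480x640x3 uint8, red, green, blue), "fov_y" (degrees; the focal length in pixels is half the picture's height over the tangent of half this angle, whatever the lens; pixels are square), "cx", "cy" (the principal point, pixels), "k1" (the pictures are not rectified: a ray, as slopes to the right and down, at radius r is drawn at 1 + k1 r^2 times it, then the intrinsics apply), "rvec" (rotation vector, rad) and "tvec" (3), from world to camera coordinates, as OpenCV has them. Camera axes: x right, y down, z forward; pixel columns grow to the right and rows downward; lengths in mm; the calibration is good to about 2 mm. A picture is of the moment at which its call begins. There is no depth.
- ticket.hand_in(): hands the job in; it is judged then, once.
The state is a dict: "time_s": time; "q": joint angles; "qvel": joint speeds; "joint_torque": joint torques, N m; "position": TCP position; "ee_rot": TCP orientation; "wrist_force": force on the tool from outside, world axes, zero at the start; "moment": the same for the moment, N m; "grip_width": finger opening in mm; "grasp_force": force on a finger pad.
Only numpy, scipy, OpenCV 4.12 (cv2) and the standard library are available. Lean on these libraries where they do the work, as an engineer would, in place of code of your own. Each camera call takes 0.05 s, during which the arm holds its last target. There are 200 camera calls.

## Working session

There is one attempt and no reset: what is moved stays moved. The work goes in short steps, Python scripts to look and compute and a tool call to move; the robot and the scene stay as the last step left them, time stands still between calls to the robot, and variables do not carry over. Pictures are saved under pics/ and viewed, at most 14 in all, crops included, and the job is handed in when it is done.

Besides the shell and the picture viewer there is one more tool, called by a JSON object that holds its "name" and its "arguments", one argument or row to a line. apply_moves: Moves the arm, as the interface text tells. Its arguments: {"type":"object","properties":{"offset":{"type":"array","items":{"type":"array","items":{"type":"number","minimum":-1,"maximum":1}}},"spin":{"type":"array","items":{"type":"number","minimum":-1,"maximum":1}},"grip":{"type":"number"},"squeeze":{"type":"number"}},"required":["offset","spin"]}

```bash
ls; mkdir -p pics; cat > h.py <<'E'
import numpy as np, cv2, json
from station import get_obs, optics, ticket, env
def snap(name,fn=None):
    s=optics.snapshot(name)
    if fn: cv2.imwrite('pics/'+fn,cv2.cvtColor(s['img'],cv2.COLOR_RGB2BGR))
    return s
def cam(s):
    f=240/np.tan(np.radians(s['fov_y'])/2)
    R=cv2.Rodrigues(np.array(s['rvec'],float))[0]; t=np.array(s['tvec'],float).ravel()
    K=np.array([[f,0,s['cx']],[0,f,s['cy']],[0,0,1]]); D=np.array([s['k1'],0,0,0,0.])
    return K,D,R,t
def w(s,px,z):
    "pixel -> world at height z"
    K,D,R,t=cam(s)
    p=cv2.undistortPointsIter(np.array([[px]],float),K,D,None,None,(3,100,1e-10)).ravel()
    d=R.T@np.array([p[0],p[1],1]); c=-R.T@t
    return c+d*(z-c[2])/d[2]
def proj(s,P):
    K,D,R,t=cam(s)
    return cv2.projectPoints(np.array(P,float).reshape(-1,1,3),R,t,K,D)[0].reshape(-1,2)
E
python3 - <<'E'
from h import *
for n in ('top','scene','wrist'):
    s=snap(n,n+'0.png'); K,D,R,t=cam(s); print(n,s['fov_y'],s['k1'],-R.T@t)
o=get_obs(); print(o['ee_rot'],o['position'],o['grip_width'],env.grasp_offset,o['time_s'])
E
```

```text
pics
top 49.99075657106659 -0.08085526782398068 [451.08301408  18.11577718 955.55986082]
scene 46.597712689803984 0.04237406371012171 [1563.97822071  -80.81136519  740.54170466]
wrist 58.47998108476438 -0.043229303562275494 [132.84623598 641.14250141 372.62142328]
[[-9.51804832e-01  3.06704110e-01 -3.89220991e-04]
 [ 3.06704350e-01  9.51803791e-01 -1.40909791e-03]
 [-6.17141047e-05 -1.46056197e-03 -9.99998931e-01]] [199.29107415 618.27491493 230.47401528] 85.6408935232569 18.700000000000003 0.15
```

View pics/top0.png

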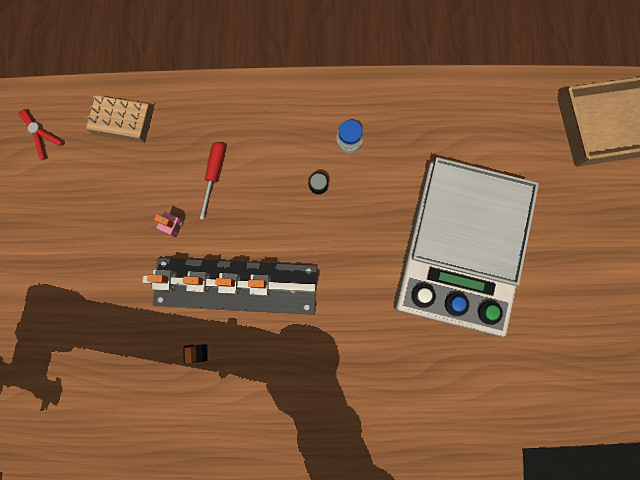

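View pics/scene0.png

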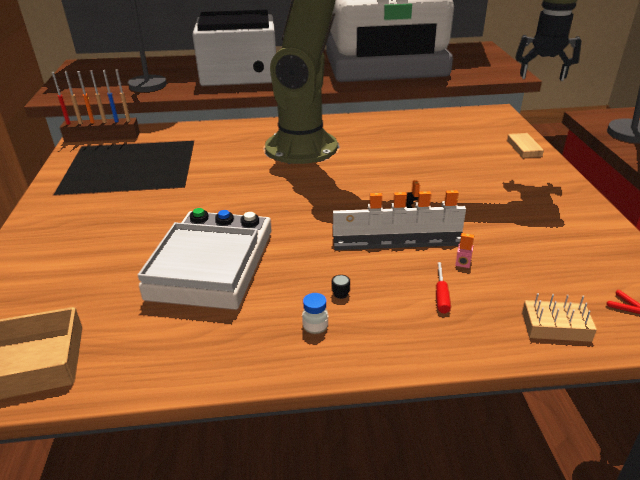

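```bash
cat > fit.py <<'E'
from h import *
from scipy.optimize import least_squares
def T(p,L):
    c,s=np.cos(p[2]),np.sin(p[2]); L=np.array(L,float)
    return np.c_[p[0]+c*L[:,0]-s*L[:,1],p[1]+s*L[:,0]+c*L[:,1],L[:,2]]
E
cat > f1.py <<'E'
from fit import *
s=snap('top')
# rail (image up=+x, left=+y)
for nm,L,px,p0 in [
 ('rail',[[45,150,12],[45,-150,12],[-45,-150,12],[-45,150,12]],[[157,256],[318,265],[315,314],[153,305]],[380,160,0]),
 ('scale',[[-105,60,73],[-105,0,73],[-105,-60,73],[139,94,74],[139,-94,74],[-49,-94,74],[-49,94,74]],[[425,295],[457.5,303],[491,312.5],[435,155],[538,183],[519,284],[413,253]],[450,-240,0.2])]:
    r=least_squares(lambda p:(proj(s,T(p,L))-np.array(px)).ravel(),p0,x_scale=[10,10,.1])
    print(nm,r.x,'deg',np.degrees(r.x[2])); print(r.fun.reshape(-1,2).round(1).tolist())
    if nm=='rail':
        for q in [[157,279],[193,281],[226,283],[258,284]]:
            P=w(s,q,117); c,sn=np.cos(r.x[2]),np.sin(r.x[2]); d=P[:2]-r.x[:2]
            print(P.round(1),'local',c*d[0]+sn*d[1],-sn*d[0]+c*d[1],'dist',np.hypot(*P[:2]))
    else: print(T(r.x,L).round(1), np.hypot(*T(r.x,L)[:,:2].T), T(r.x,[[45,0,62]]))
img=s['img']; a=cv2.resize(img[230:330,130:330],(800,400),interpolation=cv2.INTER_CUBIC)
cv2.imwrite('pics/railcrop.png',a[:,:,::-1])
E
python3 f1.py
```

```text
rail [ 5.12902131e+02  1.86521886e+02 -6.76209219e-02] deg -3.8743934298424874
[[0.4, 0.3], [-0.2, -0.2], [0.1, 0.1], [-0.3, -0.3]]
[517.3 297.6 117. ] local -3.1269611816126623 111.07888559838571 dist 596.7642750016524
[513.3 237.3 117. ] local -3.0342394293807327 50.65336115214465 dist 565.4809551098384
[509.3 182.6 117. ] local -3.282506216854895 -4.155116668248137 dist 541.0875855180243
[507. 130. 117.] local -2.0483380847242216 -56.760035655359445 dist 523.4313263455153
scale [ 5.74185487e+02 -2.34220533e+02 -2.75939913e-01] deg -15.81019240857375
[[-1.1, -1.7], [0.4, -0.7], [0.7, -1.3], [1.5, 0.5], [0.5, -0.8], [-1.2, 0.4], [-0.7, 3.7]]
[[ 489.5 -147.9   73. ]
 [ 473.2 -205.6   73. ]
 [ 456.8 -263.3   73. ]
 [ 733.5 -181.6   74. ]
 [ 682.3 -362.5   74. ]
 [ 501.4 -311.3   74. ]
 [ 552.6 -130.4   74. ]] [511.35534616 515.90207977 527.28134974 755.69372129 772.64982589
 590.20963451 567.83154158] [[ 617.48311634 -246.48084623   62.        ]]
```

View pics/railcrop.png

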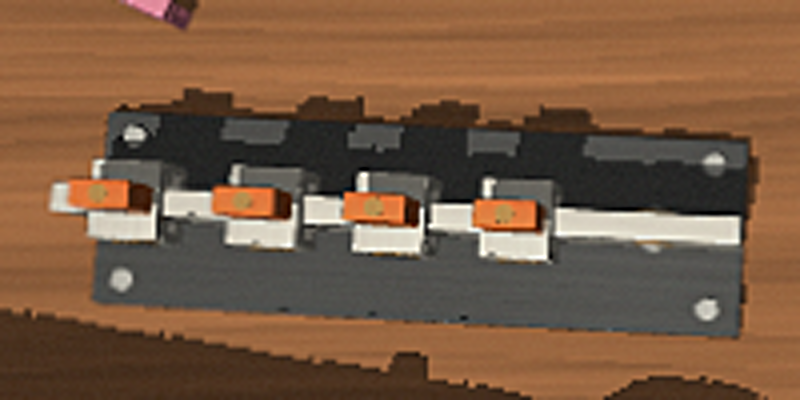

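```bash
cat >> fit.py <<'E'
def blobs(img,amin=20):
    h=cv2.cvtColor(img,cv2.COLOR_RGB2HSV); m=cv2.inRange(h,(4,190,120),(14,255,255))
    n,l,st,c=cv2.connectedComponentsWithStats(m)
    return [(c[i].round(1).tolist(),int(st[i,4])) for i in range(1,n) if st[i,4]>amin]
TAB=[[x,y,z] for x in(-6,6) for y in(-13,13) for z in(83,117)]
def hullc(P):
    h=cv2.convexHull(P.astype(np.float32)); M=cv2.moments(h); return [M['m10']/M['m00'],M['m01']/M['m00'],M['m00']]
E
python3 - <<'E'
from fit import *
ys=[112,56,0,-56]
S={n:snap(n) for n in('top','scene')}
p0=[512.9,186.5,-.0676]
for n,s in S.items():
    print(n,[b for b in blobs(s['img'])])
    print([np.round(hullc(proj(s,T(p0,np.array(TAB)+[0,y,0]))),1).tolist() for y in ys])
E
```

```text
top [([165.2, 221.6], 23), ([153.8, 277.8], 38)]
[[159.7, 277.8, 173.0], [192.4, 279.7, 166.4], [225.5, 281.5, 159.0], [258.8, 283.3, 151.0]]
scene [([87.7, 106.9], 111), ([421.3, 194.9], 265), ([451.2, 197.9], 182), ([375.6, 200.5], 161), ([399.4, 199.7], 167), ([466.2, 241.8], 172), ([447.9, 289.6], 21)]
[[448.9, 198.3, 204.7], [423.9, 199.1, 201.0], [398.9, 199.9, 197.5], [373.8, 200.7, 194.0]]
```

```bash
cat >> h.py <<'E'
def plan(x,y,z,psi,n=8,start=None,dec=2):
    "rows (tool axes, fractions) that bring the TCP to x,y,z with tool-x heading psi (deg); straight, first turning evenly"
    o=get_obs(); p=np.array(o['position'],float) if start is None else np.array(start[:3],float)
    a=np.degrees(np.arctan2(o['ee_rot'][1][0],o['ee_rot'][0][0])) if start is None else start[3]
    e=np.array([x,y,z],float); out=[]; sp=[]
    for i in range(n):
        k=n-i; d=(e-p)/k; m=((a-psi+180)%360-180)/k
        r=np.radians(a); X=np.array([np.cos(r),np.sin(r),0]);Y=np.array([np.sin(r),-np.cos(r),0])
        v=np.round(np.array([d@X,d@Y,-d[2]])/120,dec); f=round(m/6,2)
        p=p+120*(v[0]*X+v[1]*Y+v[2]*np.array([0,0,-1])); a=a-6*f
        out.append(v.tolist()); sp.append(f)
    print('max',np.abs(out).max(),'end',p.round(1),round(a,1)); print(json.dumps(out)); print(json.dumps(sp)); return [*p,a]
def st():
    o=get_obs(); print('t',o['time_s'],np.round(o['position'],1),'psi',np.degrees(np.arctan2(o['ee_rot'][1][0],o['ee_rot'][0][0])).round(1),'F',np.round(o['wrist_force'],1),'w',round(o['grip_width'],1),'gf',np.round(o['grasp_force'],1))
E
python3 - <<'E'
from h import *
e=plan(400,320,250,120); plan(510,150,260,86.1,start=e)
E
```

```text
max 0.37 end [399.9 320.4 250.1] 120.0
[[-0.29, -0.23, -0.02], [-0.32, -0.2, -0.02], [-0.33, -0.17, -0.02], [-0.35, -0.14, -0.02], [-0.36, -0.11, -0.02], [-0.37, -0.08, -0.02], [-0.37, -0.05, -0.02], [-0.37, -0.01, -0.02]]
[0.88, 0.88, 0.88, 0.88, 0.88, 0.87, 0.88, 0.87]
max 0.21 end [510.3 149.9 259.7] 86.1
[[-0.21, 0.01, -0.01], [-0.21, 0.03, -0.01], [-0.21, 0.04, -0.01], [-0.2, 0.06, -0.01], [-0.2, 0.07, -0.01], [-0.19, 0.09, -0.01], [-0.19, 0.1, -0.01], [-0.18, 0.11, -0.01]]
[0.71, 0.71, 0.71, 0.7, 0.71, 0.7, 0.71, 0.7]
```

{"name": "apply_moves", "arguments": {
  "offset": [
    [-0.2,-0.2,-0.02],
    [-0.25,-0.2,-0.02],
    [-0.27,-0.15,-0.02],
    [-0.28,-0.12,-0.02],
    [-0.3,-0.1,-0.02],
    [-0.3,-0.06,-0.02],
    [-0.3,-0.04,-0.02],
    [-0.3,0,-0.02]
  ],
  "spin": [0.8,0.8,0.8,0.8,0.8,0.8,0.8,0.8],
  "grip": -0.3
}}

```text
time_s: 0.97
position: [362.3, 373.7, 250.9]
ee_rot: [[-0.552, 0.834, 0.0], [0.834, 0.552, 0.001], [0.0, 0.0, -1.0]]
wrist_force: [0.2, 1.3, 0.8]
grip_width: 29.7
grasp_force: 0.0
```

```bash
python3 - <<'E'
from h import *
st(); plan(510,150,260,86.1)
E
```

```text
t 0.9667 [362.3 373.7 250.9] psi 123.5 F [0.2 1.3 0.8] w 29.7 gf 0.0
max 0.28 end [509.4 149.8 260.5] 86.1
[[-0.28, -0.0, -0.01], [-0.28, 0.02, -0.01], [-0.28, 0.05, -0.01], [-0.27, 0.07, -0.01], [-0.26, 0.09, -0.01], [-0.26, 0.11, -0.01], [-0.24, 0.13, -0.01], [-0.24, 0.14, -0.01]]
[0.78, 0.78, 0.78, 0.78, 0.78, 0.78, 0.78, 0.77]
```

{"name": "apply_moves", "arguments": {
  "offset": [
    [-0.28,0,-0.01],
    [-0.28,0.02,-0.01],
    [-0.28,0.05,-0.01],
    [-0.27,0.07,-0.01],
    [-0.26,0.09,-0.01],
    [-0.26,0.11,-0.01],
    [-0.24,0.13,-0.01],
    [-0.24,0.14,-0.01]
  ],
  "spin": [0.78,0.78,0.78,0.78,0.78,0.78,0.78,0.77]
}}

```text
time_s: 1.63
position: [510.3, 150.9, 260.4]
ee_rot: [[0.067, 0.998, 0.001], [0.998, -0.067, 0.001], [0.001, 0.001, -1.0]]
wrist_force: [-0.1, 0.3, 0.5]
grip_width: 29.7
grasp_force: 0.0
```

{"name": "apply_moves", "arguments": {
  "offset": [
    [0,0,0],
    [0,0,0],
    [0,0,0]
  ],
  "spin": [0,0,0]
}}

```text
time_s: 1.88
position: [509.3, 152.9, 260.0]
ee_rot: [[0.063, 0.998, -0.0], [0.998, -0.063, 0.001], [0.001, -0.001, -1.0]]
wrist_force: [-0.4, 0.4, -0.1]
grip_width: 30.1
grasp_force: 0.0
```

```bash
python3 - <<'E'
from fit import *
st(); s=snap('wrist','w1.png'); print(blobs(s['img']))
p0=[512.9,186.5,-.0676]
for y in [112,56,0,-56]: print(y,np.round(hullc(proj(s,T(p0,np.array(TAB)+[0,y,0]))),1), proj(s,T(p0,[[0,y,117]])).round(1))
E
```

```text
t 1.8833 [509.3 152.9 260. ] psi 86.4 F [-0.4  0.4 -0.1] w 30.1 gf 0.0
[([460.6, 1.4], 60), ([170.5, 79.8], 281)]
112 [ 325.1   -9.8 1158. ] [[325.1 -14.9]]
56 [324.6  82.6 836. ] [[324.6  82.5]]
0 [324.1 168.8 777.9] [[324.1 171.1]]
-56 [323.7 245.1 803.6] [[323.6 251.2]]
```

View pics/w1.png

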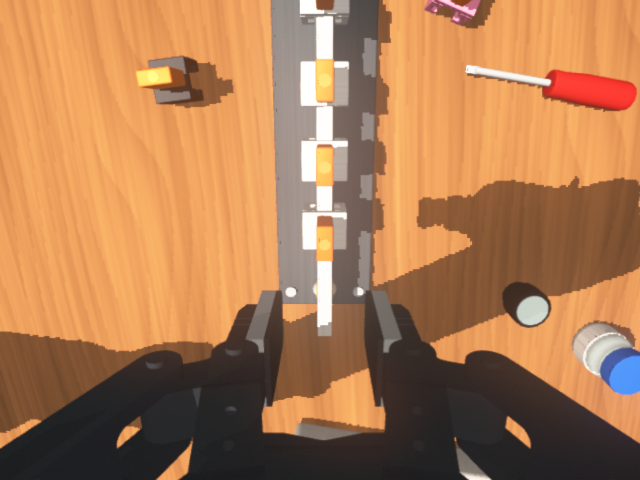

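```bash
python3 - <<'E'
from fit import *
s=snap('top')
h=cv2.cvtColor(s['img'],cv2.COLOR_RGB2HSV)
for nm,lo,hi in (('blue',(95,130,60),(125,255,255)),('green',(50,150,60),(85,255,255)),('white',(0,0,190),(180,40,255))):
    m=cv2.inRange(h,lo,hi)
    n,l,t,c=cv2.connectedComponentsWithStats(m)
    for i in range(1,n):
        if t[i,4]>60 and 400<c[i][0]<510 and 280<c[i][1]<330: print(nm,c[i].round(1),t[i].tolist(),w(s,c[i],73).round(1))
st(); plan(487,-149,100,74.2,12)
E
```

```text
blue [458.3 303.8] [451, 296, 16, 16, 191] [ 470.6 -206.3   73. ]
white [453.1 289.1] [398, 163, 118, 173, 1939] [ 495.8 -198.6   73. ]
white [424.4 295.3] [418, 289, 14, 14, 157] [ 486.2 -148.6   73. ]
t 1.9833 [508.9 153.9 260. ] psi 86.5 F [-0.5  0.4  0.2] w 29.8 gf 0.0
max 0.21 end [ 487.  -149.6  100.4] 74.2
[[-0.21, -0.0, 0.11], [-0.21, 0.0, 0.11], [-0.21, 0.0, 0.11], [-0.21, 0.01, 0.11], [-0.21, 0.01, 0.11], [-0.21, 0.02, 0.11], [-0.21, 0.02, 0.11], [-0.21, 0.02, 0.11], [-0.21, 0.03, 0.11], [-0.21, 0.03, 0.11], [-0.21, 0.04, 0.12], [-0.21, 0.04, 0.11]]
[0.17, 0.17, 0.17, 0.17, 0.17, 0.17, 0.17, 0.17, 0.17, 0.18, 0.17, 0.18]
```

{"name": "apply_moves", "arguments": {
  "offset": [
    [-0.21,0,0.06],
    [-0.21,0,0.06],
    [-0.21,0,0.06],
    [-0.21,0.01,0.06],
    [-0.21,0.01,0.06],
    [-0.21,0.02,0.06],
    [-0.21,0.02,0.11],
    [-0.21,0.02,0.11]
  ],
  "spin": [0.25,0.25,0.25,0.25,0.25,0.25,0.25,0.25],
  "grip": -1
}}

```text
time_s: 2.65
position: [487.9, -50.5, 190.2]
ee_rot: [[0.271, 0.962, 0.001], [0.962, -0.271, 0.0], [0.001, 0.001, -1.0]]
wrist_force: [-0.1, 0.0, -0.4]
grip_width: 0.1
grasp_force: 0.0
```

{"name": "apply_moves", "arguments": {
  "offset": [
    [-0.21,0.03,0.2],
    [-0.21,0.03,0.2],
    [-0.21,0.04,0.2],
    [-0.21,0.04,0.1],
    [0,0,0],
    [0,0,0],
    [0,0,0]
  ],
  "spin": [0,0,0,0,0,0,0]
}}

```text
time_s: 3.23
position: [477.0, -150.2, 106.6]
ee_rot: [[0.27, 0.963, 0.0], [0.963, -0.27, 0.0], [0.0, 0.0, -1.0]]
wrist_force: [1.1, 0.4, 0.5]
grip_width: 0.1
grasp_force: 0.0
```

```bash
python3 - <<'E'
from fit import *
st(); plan(486.5,-148.6,85,74.5,2,dec=3); s=snap('wrist','w2.png');
for k in ((486.2,-148.6,73),(470.6,-206.3,73),(455,-264,73)): print(proj(s,[k]))
E
```

```text
t 3.2333 [ 477.  -150.2  106.6] psi 74.3 F [1.1 0.4 0.5] w 0.1 gf 0.0
max 0.09 end [ 486.4 -148.6   85. ] 74.5
[[0.017, 0.036, 0.09], [0.017, 0.036, 0.09]]
[-0.01, -0.02]
[[340.53247087 272.9020071 ]]
[[340.21387488 389.26016922]]
[[339.85958188 485.82753336]]
```

View pics/w2.png

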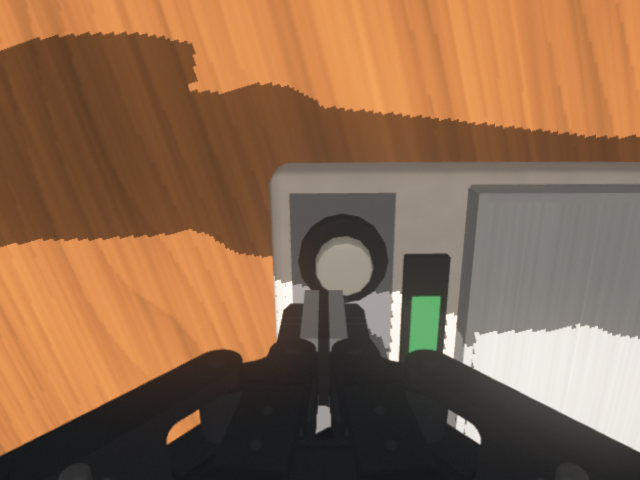

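{"name": "apply_moves", "arguments": {
  "offset": [
    [0.03,0.04,0.1],
    [0.025,0.04,0.1],
    [0,0,0],
    [0,0,0.06],
    [0,0,0.05],
    [0,0,0.035],
    [0,0,0],
    [0,0,0]
  ],
  "spin": [0,0,0,0,0,0,0,0]
}}

```text
time_s: 3.95
position: [489.0, -145.9, 67.4]
ee_rot: [[0.269, 0.963, 0.002], [0.963, -0.269, 0.002], [0.003, 0.001, -1.0]]
wrist_force: [-4.7, 3.2, 16.7]
grip_width: -0.0
grasp_force: 8.0
```

```bash
python3 - <<'E'
from fit import *
st()
E
```

```text
t 3.95 [ 489.  -145.9   67.4] psi 74.4 F [-4.7  3.2 16.7] w -0.0 gf 8.0
```

```bash
python3 - <<'E'
from fit import *
p=[513.4,187,-.0676]
print(T(p,[[0,y,0] for y in(112,56,0,-56)]).round(1))
x,y,_=T(p,[[0,-56,0]])[0]
plan(x,y,160,86.1,12,start=[489,-145.9,160,74.4])
E
```

```text
[[521.  298.7   0. ]
 [517.2 242.9   0. ]
 [513.4 187.    0. ]
 [509.6 131.1   0. ]]
max 0.2 end [509.8 131.3 160. ] 86.1
[[0.19, -0.04, -0.0], [0.19, -0.03, -0.0], [0.19, -0.03, -0.0], [0.19, -0.03, -0.0], [0.19, -0.03, -0.0], [0.19, -0.02, -0.0], [0.19, -0.02, -0.0], [0.19, -0.02, -0.0], [0.19, -0.01, -0.0], [0.2, -0.01, -0.0], [0.19, -0.0, -0.0], [0.2, -0.0, -0.0]]
[-0.16, -0.16, -0.16, -0.16, -0.16, -0.16, -0.17, -0.16, -0.17, -0.16, -0.17, -0.16]
```

{"name": "apply_moves", "arguments": {
  "offset": [
    [0,0,-0.2],
    [0,0,-0.3],
    [0,0,-0.3],
    [0.19,-0.04,0],
    [0.19,-0.03,0],
    [0.19,-0.03,0],
    [0.19,-0.03,0],
    [0.19,-0.03,0]
  ],
  "spin": [0,0,0,-0.16,-0.16,-0.16,-0.16,-0.16]
}}

```text
time_s: 4.62
position: [496.2, -30.1, 161.4]
ee_rot: [[0.188, 0.982, 0.001], [0.982, -0.188, 0.001], [0.001, 0.001, -1.0]]
wrist_force: [-0.8, 0.8, -0.4]
grip_width: 0.2
grasp_force: 0.0
```

{"name": "apply_moves", "arguments": {
  "offset": [
    [0.19,-0.02,0],
    [0.19,-0.02,0],
    [0.19,-0.02,0],
    [0.19,-0.01,0],
    [0.19,-0.01,0],
    [0.19,0,0],
    [0.19,0,0],
    [0,0,0]
  ],
  "spin": [-0.16,-0.16,-0.16,-0.16,-0.16,-0.16,-0.16,0],
  "grip": -0.3
}}

```text
time_s: 5.28
position: [508.8, 135.2, 160.9]
ee_rot: [[0.064, 0.998, 0.0], [0.998, -0.064, 0.002], [0.002, -0.0, -1.0]]
wrist_force: [-0.3, 0.5, -0.7]
grip_width: 30.1
grasp_force: 0.0
```

{"name": "apply_moves", "arguments": {
  "offset": [
    [0,0,0],
    [0,0,0]
  ],
  "spin": [0,0]
}}

```text
time_s: 5.45
position: [509.1, 128.2, 160.9]
ee_rot: [[0.072, 0.997, -0.0], [0.997, -0.072, -0.001], [-0.001, -0.0, -1.0]]
wrist_force: [-0.1, 0.7, 0.1]
grip_width: 30.0
grasp_force: 0.0
```

```bash
python3 - <<'E'
from fit import *
st(); s=snap('wrist','w3.png'); snap('top','t3.png')
p=[513.4,187,-.0676]
for y in (-56,0): print(proj(s,T(p,[[0,y,117]])).round(1))
plan(509.6,131.1,86,86.1,4,dec=3)
E
```

```text
t 5.45 [509.1 128.2 160.9] psi 85.9 F [-0.1  0.7  0.1] w 30.0 gf 0.0
[[321.7 266.5]]
[[321. 143.]]
max 0.157 end [509.6 131.1  86. ] 86.1
[[0.008, 0.0, 0.156], [0.008, 0.0, 0.157], [0.008, 0.001, 0.156], [0.007, 0.0, 0.157]]
[-0.01, -0.01, -0.02, -0.01]
```

View pics/w3.png

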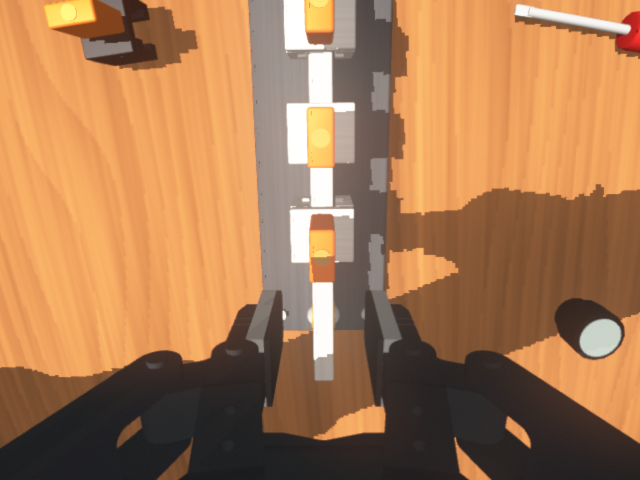

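{"name": "apply_moves", "arguments": {
  "offset": [
    [0.02,0,0.16],
    [0.015,0,0.16],
    [0.01,0,0.16],
    [0,0,0.1],
    [0,0,0.04],
    [0,0,0],
    [0,0,0]
  ],
  "spin": [0,0,0,0,0,0,0]
}}

```text
time_s: 6.13
position: [509.9, 133.4, 87.3]
ee_rot: [[0.073, 0.997, 0.001], [0.997, -0.073, 0.0], [0.0, 0.001, -1.0]]
wrist_force: [0.2, -0.3, 1.1]
grip_width: 29.9
grasp_force: 0.0
```

{"name": "apply_moves", "arguments": {
  "offset": [
    [0,0,0],
    [0,0,0],
    [0,0,0],
    [0,0,0],
    [0,0,0],
    [0,0,0]
  ],
  "spin": [0,0,0,0,0,0],
  "grip": -1,
  "squeeze": 70
}}

```text
time_s: 6.63
position: [510.3, 134.0, 87.9]
ee_rot: [[0.072, 0.997, 0.002], [0.997, -0.072, 0.001], [0.001, 0.002, -1.0]]
wrist_force: [0.0, -1.4, 6.1]
grip_width: 10.7
grasp_force: 68.9
```

{"name": "apply_moves", "arguments": {
  "offset": [
    [0,0,-0.04],
    [0,0,-0.05],
    [0,0,-0.06],
    [0,0,-0.08],
    [0,0,-0.1],
    [0,0,-0.1],
    [0,0,-0.1],
    [0,0,-0.1]
  ],
  "spin": [0,0,0,0,0,0,0,0]
}}

```text
time_s: 7.3
position: [509.8, 133.9, 164.4]
ee_rot: [[0.072, 0.997, 0.001], [0.997, -0.072, 0.001], [0.001, 0.001, -1.0]]
wrist_force: [-0.1, -0.1, -1.3]
grip_width: 10.5
grasp_force: 71.1
```

```bash
python3 - <<'E'
from fit import *
st()
# scale pose refined: white key ~ (488,-146), blue (472,-203.5), yaw -15.5deg
yaw=np.radians(-15.6); c,s=np.cos(yaw),np.sin(yaw)
k=np.array([472,-203.7]); pan=k+np.array([c*150,s*150]); print('pan',pan)
for a in (-67,-22,22,67): print(a,(pan+np.array([-s*a,c*a])).round(1))
e=pan+np.array([-s*-67,c*-67])
a=plan(600,-60,180,80,10); plan(e[0],e[1],180,74.4,9,start=a)
E
```

```text
t 7.3 [509.8 133.9 164.4] psi 85.9 F [-0.1 -0.1 -1.3] w 10.5 gf 71.1
pan [ 616.47438502 -244.03797309]
-67 [ 598.5 -308.6]
-22 [ 610.6 -265.2]
22 [ 622.4 -222.8]
67 [ 634.5 -179.5]
max 0.16 end [600.1 -60.6 180. ] 80.0
[[-0.16, 0.09, -0.01], [-0.15, 0.09, -0.01], [-0.15, 0.09, -0.01], [-0.15, 0.09, -0.01], [-0.15, 0.09, -0.02], [-0.15, 0.09, -0.01], [-0.15, 0.1, -0.02], [-0.15, 0.1, -0.01], [-0.15, 0.1, -0.02], [-0.16, 0.1, -0.01]]
[0.1, 0.1, 0.1, 0.1, 0.1, 0.1, 0.09, 0.1, 0.09, 0.1]
max 0.23 end [ 598.2 -308.5  180. ] 74.4
[[-0.23, 0.04, -0.0], [-0.23, 0.04, -0.0], [-0.22, 0.04, -0.0], [-0.22, 0.05, -0.0], [-0.23, 0.05, -0.0], [-0.22, 0.05, -0.0], [-0.22, 0.05, -0.0], [-0.23, 0.05, -0.0], [-0.22, 0.06, -0.0]]
[0.1, 0.1, 0.1, 0.11, 0.1, 0.11, 0.1, 0.11, 0.1]
```

{"name": "apply_moves", "arguments": {
  "offset": [
    [-0.15,0.09,0],
    [-0.2,0.09,0],
    [-0.25,0.09,0],
    [-0.25,0.09,0],
    [-0.25,0.09,0],
    [-0.25,0.09,0],
    [-0.25,0.1,0],
    [-0.25,0.1,0]
  ],
  "spin": [0.15,0.15,0.15,0.15,0.15,0.15,0.15,0.15]
}}

```text
time_s: 7.97
position: [568.9, -98.8, 163.6]
ee_rot: [[0.197, 0.98, 0.001], [0.98, -0.197, 0.001], [0.001, 0.001, -1.0]]
wrist_force: [0.6, 0.3, -0.7]
grip_width: 10.7
grasp_force: 71.1
```

```bash
python3 - <<'E'
from fit import *
st(); plan(600.3,-301.8,164,74.4,8)
E
```

```text
t 7.9667 [568.9 -98.8 163.6] psi 78.7 F [ 0.6  0.3 -0.7] w 10.7 gf 71.1
max 0.2 end [ 600.  -302.1  163.6] 74.4
[[-0.2, 0.07, -0.0], [-0.2, 0.08, -0.0], [-0.2, 0.08, -0.0], [-0.2, 0.08, -0.0], [-0.2, 0.08, -0.0], [-0.2, 0.08, -0.0], [-0.19, 0.08, -0.0], [-0.2, 0.09, -0.0]]
[0.09, 0.09, 0.09, 0.09, 0.09, 0.09, 0.09, 0.08]
```

{"name": "apply_moves", "arguments": {
  "offset": [
    [-0.2,0.07,0],
    [-0.2,0.08,0],
    [-0.2,0.08,0],
    [-0.2,0.08,0],
    [-0.2,0.07,0],
    [-0.2,0.07,0],
    [-0.15,0.07,0],
    [0,0,0]
  ],
  "spin": [0.09,0.09,0.09,0.09,0.09,0.09,0.09,0.08]
}}

```text
time_s: 8.63
position: [592.2, -275.2, 163.6]
ee_rot: [[0.275, 0.961, 0.001], [0.961, -0.275, -0.004], [-0.004, 0.002, -1.0]]
wrist_force: [-1.0, -0.4, -0.4]
grip_width: 10.9
grasp_force: 71.1
```

{"name": "apply_moves", "arguments": {
  "offset": [
    [0,0,0],
    [0,0,0],
    [0,0,0]
  ],
  "spin": [0,0,0]
}}

```text
time_s: 8.88
position: [593.6, -267.4, 162.5]
ee_rot: [[0.266, 0.964, 0.0], [0.964, -0.266, 0.001], [0.001, -0.0, -1.0]]
wrist_force: [-0.3, 0.8, -0.6]
grip_width: 10.8
grasp_force: 71.1
```

```bash
python3 - <<'E'
from fit import *
st(); plan(600.3,-301.8,107,74.4,5,dec=3); s=snap('wrist','w4.png'); t=snap('top','t4.png')
cv2.imwrite('pics/tw4.png',np.hstack([s['img'][::1,::1][:,:400],cv2.resize(t['img'][120:360,350:550],(400,480))])[:,:,::-1])
E
```

```text
t 8.8833 [ 593.6 -267.4  162.5] psi 74.6 F [-0.3  0.8 -0.6] w 10.8 gf 71.1
max 0.093 end [ 600.3 -301.8  107. ] 74.4
[[-0.052, 0.026, 0.092], [-0.052, 0.026, 0.093], [-0.053, 0.026, 0.092], [-0.052, 0.026, 0.093], [-0.053, 0.026, 0.092]]
[0.01, 0.0, 0.01, 0.0, 0.01]
```

View pics/tw4.png

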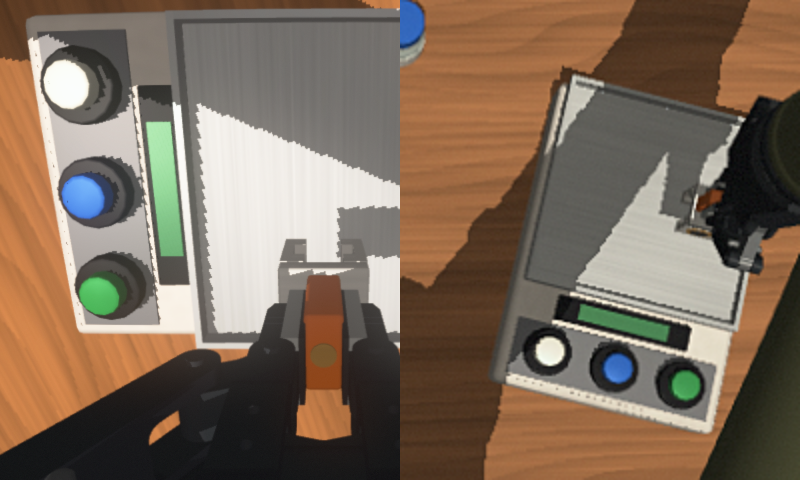

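```bash
python3 - <<'E'
from fit import *
s=snap('wrist'); st()
L=[[-49,94,74],[-49,-94,74],[-105,60,73],[-105,0,73],[-105,-60,73]]; px=[[167,13],[197,347],[67,85],[82,197],[99,296]]
r=least_squares(lambda p:(proj(s,T(p,L))-np.array(px)).ravel(),[574,-234,-.27],x_scale=[10,10,.1])
p=r.x; print(p,np.degrees(p[2]),r.fun.round(1)); print(T(p,L[2:]).round(1)); print('pan',T(p,[[45,a,62] for a in (0,-60,-20,20,60)]).round(1))
x,y,_=T(p,[[45,-60,0]])[0]; plan(x,y,150,90+np.degrees(p[2]),2,dec=3)
E
```

```text
t 9.0333 [ 593.5 -267.9  162.5] psi 74.5 F [ 0.  -0.1 -1.9] w 10.6 gf 71.1
[ 5.73929912e+02 -2.34349648e+02 -2.70701893e-01] -15.510075950087 [-0.4 -2.  -0.8  2.2  0.1 -0.6  1.3  0.6 -0.2  0.8]
[[ 488.8 -148.5   73. ]
 [ 472.8 -206.3   73. ]
 [ 456.7 -264.1   73. ]]
pan [[ 617.3 -246.4   62. ]
 [ 601.2 -304.2   62. ]
 [ 611.9 -265.7   62. ]
 [ 622.6 -227.1   62. ]
 [ 633.3 -188.6   62. ]]
max 0.138 end [ 601.3 -304.3  150. ] 74.5
[[-0.137, 0.071, 0.052], [-0.138, 0.072, 0.052]]
[0.0, 0.01]
```

{"name": "apply_moves", "arguments": {
  "offset": [
    [-0.1,0.05,0],
    [-0.1,0.05,0.1],
    [-0.07,0.045,0.15],
    [0,0,0.1],
    [0,0,0.06],
    [0,0,0.04],
    [0,0,0],
    [0,0,0]
  ],
  "spin": [0,0,0,0,0,0,0,0]
}}

```text
time_s: 9.7
position: [601.5, -304.5, 108.6]
ee_rot: [[0.268, 0.964, 0.0], [0.964, -0.268, 0.0], [0.0, 0.0, -1.0]]
wrist_force: [1.0, -0.3, -0.7]
grip_width: 11.0
grasp_force: 71.1
```

```bash
python3 -c "
from fit import *
st()"
```

```text
t 9.7 [ 601.5 -304.5  108.6] psi 74.5 F [ 1.  -0.3 -0.7] w 11.0 gf 71.1
```

{"name": "apply_moves", "arguments": {
  "offset": [
    [0,0,0.02],
    [0,0,0.015],
    [0,0,0],
    [0,0,0]
  ],
  "spin": [0,0,0,0]
}}

```text
time_s: 10.03
position: [601.9, -305.1, 105.1]
ee_rot: [[0.268, 0.963, 0.002], [0.963, -0.268, -0.0], [0.0, 0.002, -1.0]]
wrist_force: [-1.0, 0.7, 2.1]
grip_width: 11.1
grasp_force: 71.4
```

{"name": "apply_moves", "arguments": {
  "offset": [
    [0,0,0],
    [0,0,0],
    [0,0,0],
    [0,0,0],
    [0,0,0],
    [0,0,0]
  ],
  "spin": [0,0,0,0,0,0],
  "grip": -0.3
}}

```text
time_s: 10.53
position: [601.1, -305.2, 104.0]
ee_rot: [[0.269, 0.963, -0.0], [0.963, -0.269, 0.0], [0.0, -0.0, -1.0]]
wrist_force: [1.1, 0.4, -0.1]
grip_width: 30.0
grasp_force: 0.0
```

{"name": "apply_moves", "arguments": {
  "offset": [
    [0,0,-0.05],
    [0,0,-0.1],
    [0,0,-0.2],
    [0,0,-0.2],
    [0,0,-0.1],
    [0.2,0,0],
    [0.2,0,0],
    [0.2,0,0]
  ],
  "spin": [0,0,0,0,0,0,0,0]
}}

```text
time_s: 11.2
position: [620.7, -235.8, 183.3]
ee_rot: [[0.27, 0.963, 0.002], [0.963, -0.27, -0.0], [0.0, 0.002, -1.0]]
wrist_force: [1.0, -0.1, 0.4]
grip_width: 30.1
grasp_force: 0.0
```

```bash
python3 - <<'E'
from fit import *
st(); s=snap('wrist'); t=snap('top','t5.png')
cv2.imwrite('pics/tw5.png',np.hstack([cv2.resize(s['img'],(400,300)),cv2.resize(t['img'][120:340,120:560],(400,300))])[:,:,::-1])
p=[513.4,188.5,-.0676]; x,y,_=T(p,[[0,0,0]])[0]; print(x,y)
plan(x,y+1,160,86.1,13)
E
```

```text
t 11.2 [ 620.7 -235.8  183.3] psi 74.3 F [ 1.  -0.1  0.4] w 30.1 gf 0.0
513.4 188.5
max 0.26 end [513.9 190.  159.5] 86.1
[[0.24, -0.14, 0.01], [0.24, -0.13, 0.01], [0.25, -0.13, 0.02], [0.25, -0.13, 0.01], [0.25, -0.12, 0.02], [0.25, -0.12, 0.01], [0.25, -0.12, 0.02], [0.25, -0.11, 0.01], [0.26, -0.11, 0.02], [0.26, -0.1, 0.01], [0.26, -0.1, 0.02], [0.26, -0.1, 0.01], [0.26, -0.09, 0.02]]
[-0.14, -0.14, -0.14, -0.15, -0.14, -0.15, -0.14, -0.15, -0.14, -0.15, -0.14, -0.15, -0.14]
```

View pics/tw5.png

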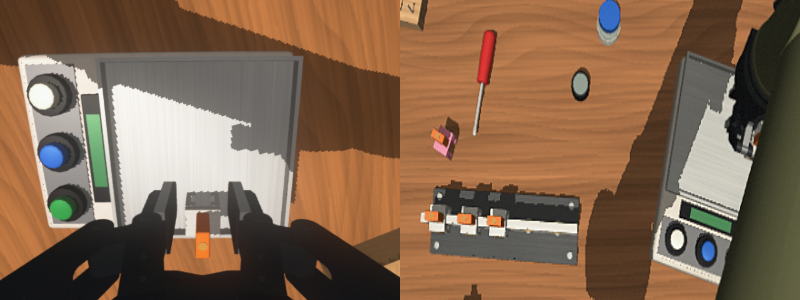

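{"name": "apply_moves", "arguments": {
  "offset": [
    [0.24,-0.14,0.01],
    [0.24,-0.13,0.01],
    [0.25,-0.13,0.01],
    [0.25,-0.13,0.01],
    [0.25,-0.12,0.01],
    [0.25,-0.12,0.01],
    [0.25,-0.12,0.02],
    [0.25,-0.11,0.01]
  ],
  "spin": [-0.14,-0.14,-0.14,-0.14,-0.15,-0.15,-0.15,-0.15]
}}

```text
time_s: 11.97
position: [554.6, 23.0, 171.7]
ee_rot: [[0.15, 0.989, 0.001], [0.989, -0.15, 0.0], [0.0, 0.001, -1.0]]
wrist_force: [0.7, 0.5, -1.2]
grip_width: 29.9
grasp_force: 0.0
```

{"name": "apply_moves", "arguments": {
  "offset": [
    [0.25,-0.1,0.01],
    [0.25,-0.1,0.01],
    [0.25,-0.1,0.01],
    [0.22,-0.09,0.01],
    [0.15,-0.06,0.01],
    [0,0,0],
    [0,0,0],
    [0,0,0]
  ],
  "spin": [-0.15,-0.15,-0.15,-0.15,-0.1,0,0,0]
}}

```text
time_s: 12.63
position: [518.7, 160.7, 165.7]
ee_rot: [[0.079, 0.997, 0.001], [0.997, -0.079, -0.001], [-0.001, 0.001, -1.0]]
wrist_force: [0.5, 0.6, 0.1]
grip_width: 29.7
grasp_force: 0.0
```

```bash
cat > tabs.py <<'E'
from fit import *
# find tab tops in the wrist picture near the predicted places and print rail-corrected positions
def tabs(s,pts,z=117):
    h=cv2.cvtColor(s['img'],cv2.COLOR_RGB2HSV); m=cv2.inRange(h,(8,150,130),(24,255,255))
    for P in pts:
        q=proj(s,[[P[0],P[1],z]])[0]; a=np.zeros_like(m); cv2.circle(a,tuple(int(v) for v in q),45,255,-1)
        k=cv2.findNonZero(m&a)
        if k is None: print(P,'none',q); continue
        x,y,ww,hh=cv2.boundingRect(k); print(P,q.round(0),'bbox',x,y,ww,hh)
E
python3 - <<'E'
from fit import *
st(); s=snap('wrist')
p=[513.4,188.5,-.0676]; Q=T(p,[[0,y,117] for y in (0,56)]); q=proj(s,Q).round(0); print(Q.round(1),q)
img=s['img'].copy()
for a in q.astype(int): cv2.drawMarker(img,tuple(int(v) for v in a),(0,0,255),0,12,1)
cv2.imwrite('pics/w6.png',img[0:330,200:460][:,:,::-1])
plan(Q[0][0],Q[0][1],87,86.1,5,dec=3)
E
```

```text
t 12.6333 [518.7 160.7 165.7] psi 85.5 F [0.5 0.6 0.1] w 29.7 gf 0.0
[[513.4 188.5 117. ]
 [517.2 244.4 117. ]] [[305. 213.]
 [302.  84.]]
max 0.132 end [513.4 188.5  87. ] 86.1
[[0.046, -0.013, 0.131], [0.046, -0.013, 0.131], [0.046, -0.012, 0.131], [0.047, -0.012, 0.131], [0.046, -0.012, 0.132]]
[-0.02, -0.02, -0.02, -0.03, -0.02]
```

View pics/w6.png

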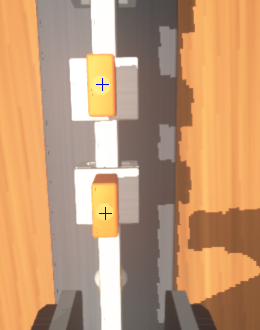

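{"name": "apply_moves", "arguments": {
  "offset": [
    [0.1,-0.03,0],
    [0.1,-0.03,0.1],
    [0.03,0,0.15],
    [0,0,0.15],
    [0,0,0.15],
    [0,0,0.1],
    [0,0,0],
    [0,0,0]
  ],
  "spin": [-0.05,-0.05,0,0,0,0,0,0]
}}

```text
time_s: 13.35
position: [512.3, 190.5, 86.6]
ee_rot: [[0.066, 0.998, -0.001], [0.998, -0.066, -0.001], [-0.001, -0.001, -1.0]]
wrist_force: [0.8, -0.6, -0.1]
grip_width: 29.9
grasp_force: 0.0
```

{"name": "apply_moves", "arguments": {
  "offset": [
    [0,0,0],
    [0,0,0],
    [0,0,0],
    [0,0,0],
    [0,0,0],
    [0,0,0]
  ],
  "spin": [0,0,0,0,0,0],
  "grip": -1
}}

```text
time_s: 13.85
position: [513.6, 190.7, 88.3]
ee_rot: [[0.067, 0.998, 0.002], [0.998, -0.067, 0.001], [0.001, 0.002, -1.0]]
wrist_force: [-0.2, -0.7, 4.5]
grip_width: 10.5
grasp_force: 68.9
```

{"name": "apply_moves", "arguments": {
  "offset": [
    [0,0,-0.04],
    [0,0,-0.05],
    [0,0,-0.06],
    [0,0,-0.08],
    [0,0,-0.1],
    [0,0,-0.1],
    [0,0,-0.1],
    [0,0,-0.1]
  ],
  "spin": [0,0,0,0,0,0,0,0]
}}

```text
time_s: 14.52
position: [513.2, 190.5, 165.0]
ee_rot: [[0.067, 0.998, 0.001], [0.998, -0.067, 0.001], [0.001, 0.001, -1.0]]
wrist_force: [-0.6, 0.7, -0.2]
grip_width: 10.8
grasp_force: 71.3
```

```bash
python3 - <<'E'
from fit import *
st(); plan(611.5,-266,164,74.5,16)
E
```

```text
t 14.5167 [513.2 190.5 165. ] psi 86.2 F [-0.6  0.7 -0.2] w 10.8 gf 71.3
max 0.23 end [ 611.6 -266.3  163.8] 74.5
[[-0.23, 0.07, 0.0], [-0.23, 0.07, 0.0], [-0.23, 0.07, 0.0], [-0.23, 0.08, 0.0], [-0.23, 0.08, 0.0], [-0.23, 0.08, 0.0], [-0.23, 0.08, 0.0], [-0.23, 0.09, 0.0], [-0.23, 0.09, 0.0], [-0.22, 0.09, 0.0], [-0.22, 0.1, 0.0], [-0.22, 0.1, 0.0], [-0.22, 0.1, 0.0], [-0.22, 0.1, 0.0], [-0.22, 0.11, 0.0], [-0.23, 0.11, 0.01]]
[0.12, 0.12, 0.12, 0.12, 0.12, 0.12, 0.12, 0.12, 0.12, 0.12, 0.12, 0.13, 0.12, 0.13, 0.12, 0.13]
```

{"name": "apply_moves", "arguments": {
  "offset": [
    [-0.15,0.07,0],
    [-0.23,0.07,0],
    [-0.23,0.07,0],
    [-0.23,0.08,0],
    [-0.23,0.08,0],
    [-0.23,0.08,0],
    [-0.23,0.08,0],
    [-0.23,0.09,0]
  ],
  "spin": [0.12,0.12,0.12,0.12,0.12,0.12,0.12,0.12]
}}

```text
time_s: 15.18
position: [563.3, -29.0, 164.2]
ee_rot: [[0.167, 0.986, 0.001], [0.986, -0.167, 0.001], [0.001, 0.001, -1.0]]
wrist_force: [0.0, -0.4, -0.7]
grip_width: 10.8
grasp_force: 71.3
```

{"name": "apply_moves", "arguments": {
  "offset": [
    [-0.23,0.09,0],
    [-0.22,0.09,0],
    [-0.22,0.1,0],
    [-0.22,0.1,0],
    [-0.22,0.1,0],
    [-0.22,0.1,0],
    [-0.22,0.11,0],
    [-0.15,0.11,0]
  ],
  "spin": [0.12,0.12,0.12,0.13,0.12,0.13,0.12,0.13]
}}

```text
time_s: 15.85
position: [613.9, -250.9, 164.2]
ee_rot: [[0.27, 0.963, 0.0], [0.963, -0.27, -0.001], [-0.001, 0.001, -1.0]]
wrist_force: [-0.6, -0.9, -0.8]
grip_width: 10.7
grasp_force: 71.3
```

{"name": "apply_moves", "arguments": {
  "offset": [
    [0,0,0],
    [0,0,0],
    [0,0,0]
  ],
  "spin": [0,0,0]
}}

```text
time_s: 16.1
position: [614.5, -246.4, 163.2]
ee_rot: [[0.267, 0.964, 0.0], [0.964, -0.267, 0.001], [0.001, -0.0, -1.0]]
wrist_force: [0.2, 1.0, -0.6]
grip_width: 10.8
grasp_force: 71.3
```

```bash
python3 - <<'E'
from fit import *
st(); plan(611.5,-264.5,110,74.5,4,dec=3)
E
```

```text
t 16.1 [ 614.5 -246.4  163.2] psi 74.5 F [ 0.2  1.  -0.6] w 10.8 gf 71.3
max 0.111 end [ 611.5 -264.5  109.9] 74.5
[[-0.038, 0.004, 0.111], [-0.038, 0.004, 0.111], [-0.038, 0.004, 0.111], [-0.038, 0.004, 0.111]]
[0.0, 0.0, 0.0, 0.01]
```

{"name": "apply_moves", "arguments": {
  "offset": [
    [-0.08,0.01,0],
    [-0.07,0.01,0.05],
    [0,0,0.1],
    [0,0,0.14],
    [0,0,0.1],
    [0,0,0.06],
    [0,0,0.03],
    [0,0,0]
  ],
  "spin": [0,0,0,0,0,0,0,0]
}}

```text
time_s: 16.77
position: [611.6, -265.3, 105.5]
ee_rot: [[0.267, 0.964, -0.0], [0.964, -0.267, 0.001], [0.001, -0.001, -1.0]]
wrist_force: [-1.3, 0.0, 2.0]
grip_width: 10.8
grasp_force: 71.5
```

{"name": "apply_moves", "arguments": {
  "offset": [
    [0,0,0],
    [0,0,0.01],
    [0,0,0],
    [0,0,0]
  ],
  "spin": [0,0,0,0]
}}

```text
time_s: 17.1
position: [611.9, -265.5, 105.4]
ee_rot: [[0.267, 0.964, 0.0], [0.964, -0.267, 0.001], [0.001, 0.0, -1.0]]
wrist_force: [-3.7, 1.3, 7.1]
grip_width: 10.9
grasp_force: 72.6
```

Contact with the pan floor (7 N); release, rise and return.

{"name": "apply_moves", "arguments": {
  "offset": [
    [0,0,0],
    [0,0,0],
    [0,0,0],
    [0,0,0],
    [0,0,0],
    [0,0,-0.05],
    [0,0,-0.1],
    [0,0,-0.2]
  ],
  "spin": [0,0,0,0,0,0,0,0],
  "grip": -0.3
}}

```text
time_s: 17.77
position: [610.3, -264.8, 144.6]
ee_rot: [[0.268, 0.963, -0.005], [0.963, -0.268, 0.001], [0.0, -0.005, -1.0]]
wrist_force: [0.1, -0.1, -0.1]
grip_width: 30.0
grasp_force: 0.0
```

{"name": "apply_moves", "arguments": {
  "offset": [
    [0,0,-0.2],
    [0.2,0,-0.1],
    [0.25,-0.12,0],
    [0.25,-0.12,0],
    [0.25,-0.12,0],
    [0.25,-0.12,0],
    [0.25,-0.12,0],
    [0.25,-0.11,0]
  ],
  "spin": [0,0,-0.15,-0.15,-0.15,-0.15,-0.15,-0.15]
}}

```text
time_s: 18.43
position: [576.5, -46.5, 183.5]
ee_rot: [[0.175, 0.985, 0.002], [0.985, -0.175, 0.0], [0.001, 0.002, -1.0]]
wrist_force: [0.8, 0.1, 1.4]
grip_width: 29.6
grasp_force: 0.0
```

```bash
python3 - <<'E'
from fit import *
st(); t=snap('top','t7.png')
p=[513.4,188.5,-.0676]; Q=T(p,[[0,y,117] for y in (56,112)]); print(Q.round(1))
plan(Q[0][0],Q[0][1],160,86.1,9)
cv2.imwrite('pics/t7c.png',cv2.resize(t['img'][110:350,120:560],(660,360))[:,:,::-1])
E
```

```text
t 18.4333 [576.5 -46.5 183.5] psi 79.9 F [0.8 0.1 1.4] w 29.6 gf 0.0
[[517.2 244.4 117. ]
 [521.  300.2 117. ]]
max 0.26 end [517.4 244.3 160.3] 86.1
[[0.25, -0.1, 0.02], [0.25, -0.09, 0.02], [0.25, -0.09, 0.02], [0.25, -0.09, 0.02], [0.25, -0.09, 0.02], [0.25, -0.08, 0.02], [0.26, -0.08, 0.02], [0.25, -0.08, 0.03], [0.26, -0.07, 0.02]]
[-0.1, -0.11, -0.1, -0.11, -0.1, -0.11, -0.1, -0.11, -0.1]
```

View pics/t7c.png

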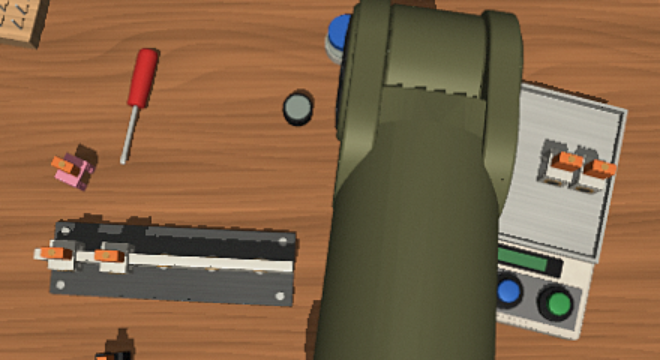

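Two clamps stand on the pan and two are still on the rail; continuing with the third.

{"name": "apply_moves", "arguments": {
  "offset": [
    [0.25,-0.1,0.01],
    [0.25,-0.09,0.01],
    [0.25,-0.09,0.01],
    [0.25,-0.09,0.01],
    [0.25,-0.09,0.02],
    [0.25,-0.08,0.02],
    [0.25,-0.08,0.02],
    [0.25,-0.08,0.02]
  ],
  "spin": [-0.1,-0.11,-0.1,-0.11,-0.1,-0.11,-0.1,-0.11]
}}

```text
time_s: 19.15
position: [526.9, 202.8, 169.1]
ee_rot: [[0.089, 0.996, 0.002], [0.996, -0.089, 0.001], [0.001, 0.002, -1.0]]
wrist_force: [0.9, -0.1, -0.4]
grip_width: 29.9
grasp_force: 0.0
```

{"name": "apply_moves", "arguments": {
  "offset": [
    [0.2,-0.06,0],
    [0,0,0],
    [0,0,0],
    [0,0,0]
  ],
  "spin": [-0.1,0,0,0]
}}

```text
time_s: 19.48
position: [522.4, 225.0, 168.6]
ee_rot: [[0.079, 0.997, 0.001], [0.997, -0.079, -0.0], [-0.0, 0.001, -1.0]]
wrist_force: [-0.4, -0.7, 0.6]
grip_width: 30.1
grasp_force: 0.0
```

```bash
python3 - <<'E'
from fit import *
st()
plan(517.2,244.9,160,86.1,2,dec=3)
E
```

```text
t 19.4833 [522.4 225.  168.6] psi 85.4 F [-0.4 -0.7  0.6] w 30.1 gf 0.0
max 0.081 end [517.2 244.9 160. ] 86.1
[[0.081, -0.028, 0.036], [0.081, -0.028, 0.035]]
[-0.05, -0.06]
```

{"name": "apply_moves", "arguments": {
  "offset": [
    [0.08,-0.03,0],
    [0.08,-0.025,0.1],
    [0,0,0.15],
    [0,0,0.15],
    [0,0,0.15],
    [0,0,0.13],
    [0,0,0],
    [0,0,0]
  ],
  "spin": [-0.05,-0.06,0,0,0,0,0,0]
}}

```text
time_s: 20.15
position: [515.9, 245.7, 85.0]
ee_rot: [[0.067, 0.998, -0.001], [0.998, -0.067, -0.001], [-0.001, -0.001, -1.0]]
wrist_force: [-0.8, 0.0, -0.6]
grip_width: 29.7
grasp_force: 0.0
```

{"name": "apply_moves", "arguments": {
  "offset": [
    [0,0,0],
    [0,0,0],
    [0,0,0],
    [0,0,0],
    [0,0,0],
    [0,0,0]
  ],
  "spin": [0,0,0,0,0,0],
  "grip": -1
}}

```text
time_s: 20.65
position: [516.3, 245.8, 86.2]
ee_rot: [[0.067, 0.998, -0.0], [0.998, -0.067, 0.0], [0.0, -0.0, -1.0]]
wrist_force: [-0.4, -0.1, 0.2]
grip_width: 11.0
grasp_force: 68.1
```

{"name": "apply_moves", "arguments": {
  "offset": [
    [0,0,-0.04],
    [0,0,-0.05],
    [0,0,-0.06],
    [0,0,-0.08],
    [0,0,-0.1],
    [0,0,-0.1],
    [0,0,-0.1],
    [0,0,-0.13]
  ],
  "spin": [0,0,0,0,0,0,0,0]
}}

```text
time_s: 21.32
position: [516.4, 245.8, 166.9]
ee_rot: [[0.067, 0.998, 0.0], [0.998, -0.067, 0.0], [0.0, 0.0, -1.0]]
wrist_force: [0.3, -0.1, -0.1]
grip_width: 10.6
grasp_force: 71.0
```

```bash
python3 - <<'E'
from fit import *
st(); plan(622.5,-225,164,74.5,16)
E
```

```text
t 21.3167 [516.4 245.8 166.9] psi 86.2 F [ 0.3 -0.1 -0.1] w 10.6 gf 71.0
max 0.24 end [ 622.5 -224.6  164.5] 74.5
[[-0.24, 0.07, 0.0], [-0.24, 0.07, 0.0], [-0.24, 0.08, 0.0], [-0.24, 0.08, 0.0], [-0.24, 0.08, 0.0], [-0.24, 0.09, 0.0], [-0.23, 0.09, 0.0], [-0.23, 0.09, 0.0], [-0.23, 0.1, 0.0], [-0.23, 0.1, 0.0], [-0.23, 0.1, 0.0], [-0.23, 0.1, 0.0], [-0.23, 0.11, 0.01], [-0.23, 0.11, 0.0], [-0.22, 0.11, 0.01], [-0.22, 0.12, 0.0]]
[0.12, 0.12, 0.12, 0.12, 0.12, 0.12, 0.12, 0.12, 0.12, 0.12, 0.12, 0.13, 0.12, 0.13, 0.12, 0.13]
```

{"name": "apply_moves", "arguments": {
  "offset": [
    [-0.17,0.07,0],
    [-0.24,0.07,0],
    [-0.24,0.08,0],
    [-0.24,0.08,0],
    [-0.24,0.08,0],
    [-0.24,0.09,0],
    [-0.24,0.09,0],
    [-0.24,0.09,0]
  ],
  "spin": [0.12,0.12,0.12,0.12,0.12,0.12,0.12,0.12]
}}

```text
time_s: 21.98
position: [569.6, 15.2, 166.9]
ee_rot: [[0.167, 0.986, 0.002], [0.986, -0.167, 0.001], [0.001, 0.002, -1.0]]
wrist_force: [1.3, 0.6, -0.4]
grip_width: 10.9
grasp_force: 71.0
```

{"name": "apply_moves", "arguments": {
  "offset": [
    [-0.23,0.1,0],
    [-0.23,0.1,0],
    [-0.23,0.1,0],
    [-0.23,0.1,0],
    [-0.23,0.11,0],
    [-0.23,0.11,0],
    [-0.22,0.11,0],
    [-0.17,0.1,0]
  ],
  "spin": [0.12,0.12,0.12,0.13,0.12,0.13,0.12,0.13]
}}

```text
time_s: 22.65
position: [622.2, -215.0, 166.9]
ee_rot: [[0.27, 0.963, 0.001], [0.963, -0.27, -0.001], [-0.001, 0.002, -1.0]]
wrist_force: [0.4, -0.2, -1.0]
grip_width: 10.7
grasp_force: 71.0
```

{"name": "apply_moves", "arguments": {
  "offset": [
    [0,0,0],
    [0,0,0],
    [0,0,0]
  ],
  "spin": [0,0,0]
}}

```text
time_s: 22.9
position: [622.3, -211.1, 165.9]
ee_rot: [[0.267, 0.964, 0.001], [0.964, -0.267, 0.001], [0.001, 0.0, -1.0]]
wrist_force: [-0.2, 0.3, -0.3]
grip_width: 10.9
grasp_force: 71.0
```

```bash
python3 - <<'E'
from fit import *
st(); plan(622.5,-225,150,74.5,2,dec=3)
E
```

```text
t 22.9 [ 622.3 -211.1  165.9] psi 74.5 F [-0.2  0.3 -0.3] w 10.9 gf 71.0
max 0.067 end [ 622.5 -225.   150. ] 74.5
[[-0.055, 0.016, 0.066], [-0.056, 0.016, 0.067]]
[0.0, 0.0]
```

{"name": "apply_moves", "arguments": {
  "offset": [
    [-0.05,0.01,0],
    [-0.06,0.02,0.05],
    [0,0,0.1],
    [0,0,0.14],
    [0,0,0.12],
    [0,0,0.07],
    [0,0,0.03],
    [0,0,0]
  ],
  "spin": [0,0,0,0,0,0,0,0]
}}

```text
time_s: 23.57
position: [621.5, -225.5, 103.6]
ee_rot: [[0.267, 0.964, -0.001], [0.964, -0.267, 0.001], [0.0, -0.001, -1.0]]
wrist_force: [-0.2, -0.5, -1.1]
grip_width: 10.9
grasp_force: 71.0
```

{"name": "apply_moves", "arguments": {
  "offset": [
    [0,0,0.015],
    [0,0,0.01],
    [0,0,0],
    [0,0,0]
  ],
  "spin": [0,0,0,0]
}}

```text
time_s: 23.9
position: [622.0, -225.8, 103.3]
ee_rot: [[0.267, 0.964, 0.001], [0.964, -0.267, 0.001], [0.001, 0.0, -1.0]]
wrist_force: [-5.3, 2.4, 11.5]
grip_width: 10.8
grasp_force: 72.8
```

{"name": "apply_moves", "arguments": {
  "offset": [
    [0,0,0],
    [0,0,0],
    [0,0,0],
    [0,0,0],
    [0,0,0],
    [0,0,-0.05],
    [0,0,-0.1],
    [0,0,-0.2]
  ],
  "spin": [0,0,0,0,0,0,0,0],
  "grip": -0.3
}}

```text
time_s: 24.57
position: [620.4, -225.2, 141.6]
ee_rot: [[0.268, 0.963, -0.005], [0.963, -0.268, 0.001], [-0.0, -0.005, -1.0]]
wrist_force: [-0.2, 0.5, -0.1]
grip_width: 30.2
grasp_force: 0.0
```

{"name": "apply_moves", "arguments": {
  "offset": [
    [0,0,-0.2],
    [0.2,0,-0.1],
    [0.25,-0.12,0],
    [0.25,-0.12,0],
    [0.25,-0.12,0],
    [0.25,-0.12,0],
    [0.25,-0.12,0],
    [0.25,-0.11,0]
  ],
  "spin": [0,0,-0.15,-0.15,-0.15,-0.15,-0.15,-0.15]
}}

```text
time_s: 25.23
position: [586.6, -6.7, 180.6]
ee_rot: [[0.175, 0.985, 0.002], [0.985, -0.175, 0.001], [0.001, 0.002, -1.0]]
wrist_force: [0.7, 1.2, 0.1]
grip_width: 29.8
grasp_force: 0.0
```

```bash
python3 - <<'E'
from fit import *
st(); t=snap('top','t8.png')
plan(521,300.7,160,86.1,10)
cv2.imwrite('pics/t8c.png',cv2.resize(t['img'][110:350,120:560],(660,360))[:,:,::-1])
E
```

```text
t 25.2333 [586.6  -6.7 180.6] psi 79.9 F [0.7 1.2 0.1] w 29.8 gf 0.0
max 0.24 end [520.9 300.8 159.7] 86.1
[[0.24, -0.09, 0.02], [0.24, -0.09, 0.02], [0.24, -0.09, 0.02], [0.24, -0.09, 0.02], [0.24, -0.09, 0.01], [0.24, -0.08, 0.02], [0.24, -0.08, 0.01], [0.24, -0.08, 0.02], [0.24, -0.08, 0.01], [0.24, -0.07, 0.02]]
[-0.09, -0.09, -0.09, -0.1, -0.09, -0.1, -0.09, -0.1, -0.09, -0.1]
```

View pics/t8c.png

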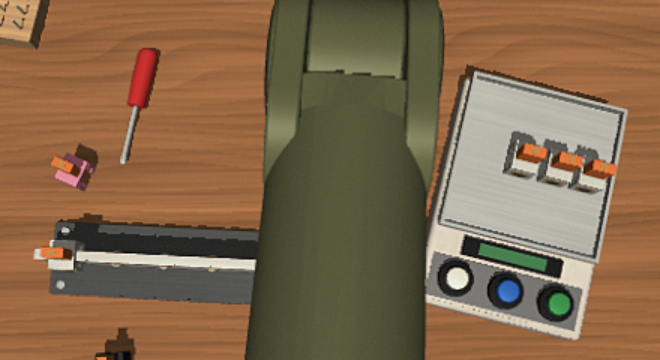

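Three clamps stand on the pan, the last is at the rail's left end.

{"name": "apply_moves", "arguments": {
  "offset": [
    [0.24,-0.09,0.01],
    [0.24,-0.09,0.01],
    [0.24,-0.09,0.01],
    [0.24,-0.09,0.01],
    [0.24,-0.09,0.01],
    [0.24,-0.08,0.01],
    [0.24,-0.08,0.01],
    [0.24,-0.08,0.01]
  ],
  "spin": [-0.09,-0.09,-0.09,-0.1,-0.09,-0.1,-0.09,-0.1]
}}

```text
time_s: 25.95
position: [537.9, 233.0, 170.9]
ee_rot: [[0.098, 0.995, 0.002], [0.995, -0.098, 0.001], [0.001, 0.002, -1.0]]
wrist_force: [0.4, 0.6, 0.7]
grip_width: 29.5
grasp_force: 0.0
```

{"name": "apply_moves", "arguments": {
  "offset": [
    [0.24,-0.08,0],
    [0.24,-0.07,0],
    [0.1,-0.02,0],
    [0,0,0],
    [0,0,0],
    [0,0,0]
  ],
  "spin": [-0.1,-0.1,0,0,0,0]
}}

```text
time_s: 26.45
position: [524.8, 300.5, 170.0]
ee_rot: [[0.08, 0.997, 0.001], [0.997, -0.08, -0.001], [-0.001, 0.001, -1.0]]
wrist_force: [0.1, -0.9, -0.2]
grip_width: 30.1
grasp_force: 0.0
```

```bash
python3 - <<'E'
from fit import *
st(); plan(521,300.7,160,86.1,2,dec=3)
s=snap('wrist'); img=s['img'].copy(); q=proj(s,[[521,300.2,117]])[0]; print(q)
cv2.drawMarker(img,tuple(int(v) for v in q),(0,0,255),0,12,1)
cv2.imwrite('pics/w9.png',img[0:330,200:460][:,:,::-1])
E
```

```text
t 26.45 [524.8 300.5 170. ] psi 85.4 F [ 0.1 -0.9 -0.2] w 30.1 gf 0.0
max 0.042 end [521.  300.7 160. ] 86.1
[[-0.0, -0.016, 0.042], [-0.001, -0.016, 0.042]]
[-0.06, -0.06]
[313.1605031  266.83847541]
```

View pics/w9.png

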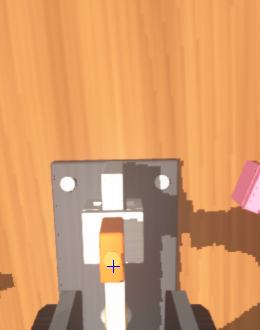

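{"name": "apply_moves", "arguments": {
  "offset": [
    [0,-0.016,0],
    [0.01,-0.016,0.1],
    [0,0,0.15],
    [0,0,0.15],
    [0,0,0.16],
    [0,0,0.13],
    [0,0,0],
    [0,0,0]
  ],
  "spin": [-0.06,-0.06,0,0,0,0,0,0]
}}

```text
time_s: 27.17
position: [519.4, 303.4, 85.5]
ee_rot: [[0.065, 0.998, -0.001], [0.998, -0.065, -0.001], [-0.001, -0.001, -1.0]]
wrist_force: [-0.5, -0.2, 0.4]
grip_width: 29.8
grasp_force: 0.0
```

{"name": "apply_moves", "arguments": {
  "offset": [
    [0,0,0],
    [0,0,0],
    [0,0,0],
    [0,0,0],
    [0,0,0],
    [0,0,0]
  ],
  "spin": [0,0,0,0,0,0],
  "grip": -1
}}

```text
time_s: 27.67
position: [520.0, 304.5, 87.0]
ee_rot: [[0.065, 0.998, 0.0], [0.998, -0.065, 0.0], [0.0, 0.0, -1.0]]
wrist_force: [1.2, 0.3, 0.0]
grip_width: 11.4
grasp_force: 68.2
```

{"name": "apply_moves", "arguments": {
  "offset": [
    [0,0,-0.04],
    [0,0,-0.05],
    [0,0,-0.06],
    [0,0,-0.08],
    [0,0,-0.1],
    [0,0,-0.1],
    [0,0,-0.1],
    [0,0,-0.13]
  ],
  "spin": [0,0,0,0,0,0,0,0]
}}

```text
time_s: 28.33
position: [519.8, 304.5, 167.5]
ee_rot: [[0.065, 0.998, 0.0], [0.998, -0.065, 0.0], [0.0, 0.0, -1.0]]
wrist_force: [-1.4, 0.3, -0.9]
grip_width: 10.9
grasp_force: 71.0
```

```bash
python3 - <<'E'
from fit import *
st(); plan(633.5,-183,164,74.5,16)
E
```

```text
t 28.3333 [519.8 304.5 167.5] psi 86.3 F [-1.4  0.3 -0.9] w 10.9 gf 71.0
max 0.25 end [ 633.5 -182.7  163.9] 74.5
[[-0.25, 0.08, 0.0], [-0.25, 0.08, 0.0], [-0.25, 0.08, 0.0], [-0.25, 0.08, 0.0], [-0.24, 0.09, 0.0], [-0.24, 0.09, 0.0], [-0.24, 0.09, 0.0], [-0.24, 0.1, 0.0], [-0.24, 0.1, 0.0], [-0.24, 0.1, 0.0], [-0.24, 0.11, 0.0], [-0.24, 0.11, 0.01], [-0.24, 0.11, 0.0], [-0.23, 0.12, 0.01], [-0.23, 0.12, 0.0], [-0.23, 0.12, 0.01]]
[0.12, 0.12, 0.12, 0.12, 0.12, 0.12, 0.12, 0.13, 0.12, 0.13, 0.12, 0.13, 0.12, 0.13, 0.12, 0.13]
```

{"name": "apply_moves", "arguments": {
  "offset": [
    [-0.18,0.08,0],
    [-0.25,0.08,0],
    [-0.25,0.08,0],
    [-0.25,0.08,0],
    [-0.24,0.09,0],
    [-0.24,0.09,0],
    [-0.24,0.09,0],
    [-0.24,0.1,0]
  ],
  "spin": [0.12,0.12,0.12,0.12,0.12,0.12,0.12,0.13]
}}

```text
time_s: 29.0
position: [577.8, 68.7, 167.5]
ee_rot: [[0.166, 0.986, 0.002], [0.986, -0.166, 0.001], [0.001, 0.001, -1.0]]
wrist_force: [0.9, 0.7, -1.0]
grip_width: 10.9
grasp_force: 71.0
```

{"name": "apply_moves", "arguments": {
  "offset": [
    [-0.24,0.1,0],
    [-0.24,0.1,0],
    [-0.24,0.11,0],
    [-0.24,0.11,0],
    [-0.24,0.11,0],
    [-0.23,0.11,0],
    [-0.23,0.11,0],
    [-0.16,0.1,0]
  ],
  "spin": [0.12,0.12,0.12,0.13,0.12,0.13,0.12,0.13]
}}

```text
time_s: 29.67
position: [631.8, -168.5, 167.6]
ee_rot: [[0.269, 0.963, 0.001], [0.963, -0.269, -0.001], [-0.001, 0.002, -1.0]]
wrist_force: [-1.1, -1.2, -2.2]
grip_width: 10.8
grasp_force: 71.0
```

{"name": "apply_moves", "arguments": {
  "offset": [
    [0,0,0],
    [0,0,0],
    [0,0,0]
  ],
  "spin": [0,0,0]
}}

```text
time_s: 29.92
position: [632.1, -163.8, 166.6]
ee_rot: [[0.266, 0.964, 0.001], [0.964, -0.266, 0.001], [0.001, 0.0, -1.0]]
wrist_force: [0.3, 1.0, -1.5]
grip_width: 10.9
grasp_force: 71.0
```

```bash
python3 - <<'E'
from fit import *
st(); plan(633.3,-181.5,150,74.5,2,dec=3)
s=snap('scene'); cv2.imwrite('pics/s10.png',s['img'][150:330,100:500,::-1].repeat(2,0).repeat(2,1))
E
```

```text
t 29.9167 [ 632.1 -163.8  166.6] psi 74.6 F [ 0.3  1.  -1.5] w 10.9 gf 71.0
max 0.07 end [ 633.3 -181.6  150. ] 74.5
[[-0.07, 0.024, 0.069], [-0.07, 0.025, 0.069]]
[0.01, 0.01]
```

View pics/s10.png

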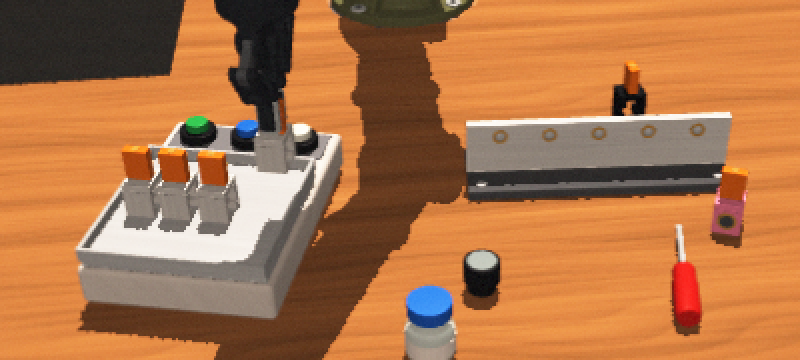

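{"name": "apply_moves", "arguments": {
  "offset": [
    [-0.08,0.03,0],
    [-0.08,0.03,0.05],
    [0,0,0.1],
    [0,0,0.14],
    [0,0,0.12],
    [0,0,0.07],
    [0,0,0.03],
    [0,0,0]
  ],
  "spin": [0,0,0,0,0,0,0,0]
}}

```text
time_s: 30.63
position: [633.2, -185.2, 104.2]
ee_rot: [[0.267, 0.964, -0.001], [0.964, -0.267, 0.001], [0.0, -0.001, -1.0]]
wrist_force: [0.6, -0.3, -0.4]
grip_width: 10.8
grasp_force: 71.1
```

{"name": "apply_moves", "arguments": {
  "offset": [
    [0,0,0.015],
    [0,0,0.005],
    [0,0,0],
    [0,0,0]
  ],
  "spin": [0,0,0,0]
}}

```text
time_s: 30.97
position: [633.5, -185.4, 104.0]
ee_rot: [[0.267, 0.964, 0.0], [0.964, -0.267, 0.001], [0.001, -0.0, -1.0]]
wrist_force: [-4.3, 2.2, 10.2]
grip_width: 11.0
grasp_force: 72.8
```

{"name": "apply_moves", "arguments": {
  "offset": [
    [0,0,0],
    [0,0,0],
    [0,0,0],
    [0,0,0],
    [0,0,0],
    [0,0,-0.05],
    [0,0,-0.1],
    [0,0,-0.2]
  ],
  "spin": [0,0,0,0,0,0,0,0],
  "grip": -0.3
}}

```text
time_s: 31.63
position: [632.0, -184.7, 142.9]
ee_rot: [[0.267, 0.964, -0.005], [0.964, -0.267, 0.001], [-0.0, -0.005, -1.0]]
wrist_force: [0.5, -0.2, -0.1]
grip_width: 29.9
grasp_force: 0.0
```

{"name": "apply_moves", "arguments": {
  "offset": [
    [0,0,-0.2],
    [0,0,-0.1],
    [0,0,0],
    [0,0,0]
  ],
  "spin": [0,0,0,0]
}}

```text
time_s: 31.97
position: [634.0, -185.5, 181.1]
ee_rot: [[0.267, 0.964, 0.002], [0.964, -0.267, -0.0], [0.0, 0.002, -1.0]]
wrist_force: [-0.1, 0.5, -0.2]
grip_width: 29.9
grasp_force: 0.0
```

```bash
python3 - <<'E'
from fit import *
st(); plan(472.5,-205,176,74.5,7)
E
```

```text
t 31.9667 [ 634.  -185.5  181.1] psi 74.5 F [-0.1  0.5 -0.2] w 29.9 gf 0.0
max 0.18 end [ 472.8 -205.7  176.3] 74.5
[[-0.07, -0.18, 0.01], [-0.07, -0.18, 0.01], [-0.08, -0.18, 0.0], [-0.07, -0.18, 0.01], [-0.08, -0.18, 0.0], [-0.07, -0.18, 0.01], [-0.08, -0.17, 0.0]]
[0.0, 0.0, 0.0, 0.0, 0.0, 0.0, 0.01]
```

{"name": "apply_moves", "arguments": {
  "offset": [
    [-0.07,-0.15,0],
    [-0.07,-0.18,0],
    [-0.08,-0.18,0],
    [-0.07,-0.18,0],
    [-0.08,-0.18,0],
    [-0.07,-0.18,0],
    [-0.08,-0.18,0],
    [0,0,0]
  ],
  "spin": [0,0,0,0,0,0,0,0],
  "grip": -1
}}

```text
time_s: 32.63
position: [469.5, -207.1, 178.5]
ee_rot: [[0.27, 0.963, -0.005], [0.963, -0.27, 0.003], [0.001, -0.005, -1.0]]
wrist_force: [-0.6, -1.5, -0.7]
grip_width: -0.2
grasp_force: 0.0
```

{"name": "apply_moves", "arguments": {
  "offset": [
    [0,0,0.2],
    [0,0,0.2],
    [0,0,0.1],
    [0,0,0],
    [0,0,0],
    [0,0,0]
  ],
  "spin": [0,0,0,0,0,0]
}}

```text
time_s: 33.13
position: [475.3, -206.5, 120.9]
ee_rot: [[0.267, 0.964, 0.001], [0.964, -0.267, -0.001], [-0.0, 0.001, -1.0]]
wrist_force: [1.3, -0.7, 0.7]
grip_width: -0.1
grasp_force: 0.0
```

```bash
python3 - <<'E'
from fit import *
st(); plan(472.5,-205,85,74.5,2,dec=3); s=snap('wrist'); t=snap('top','t11.png')
h=cv2.cvtColor(s['img'],cv2.COLOR_RGB2HSV)
m=cv2.inRange(h,(100,130,60),(125,255,255)); n,l,a,c=cv2.connectedComponentsWithStats(m); i=1+a[1:,4].argmax(); print('blue',a[i],c[i],w(s,c[i],73))
cv2.imwrite('pics/w11.png',np.hstack([cv2.resize(s['img'],(400,300)),cv2.resize(t['img'][120:345,330:570],(400,300))])[:,:,::-1])
E
```

```text
t 33.1333 [ 475.3 -206.5  120.9] psi 74.5 F [ 1.3 -0.7  0.7] w -0.1 gf 0.0
max 0.15 end [ 472.5 -204.9   85. ] 74.5
[[0.003, -0.013, 0.15], [0.003, -0.013, 0.149]]
[0.0, 0.01]
blue [ 289  241   53   50 2108] [315.15132827 266.26518027] [ 472.93201236 -203.92970037   73.        ]
```

View pics/w11.png

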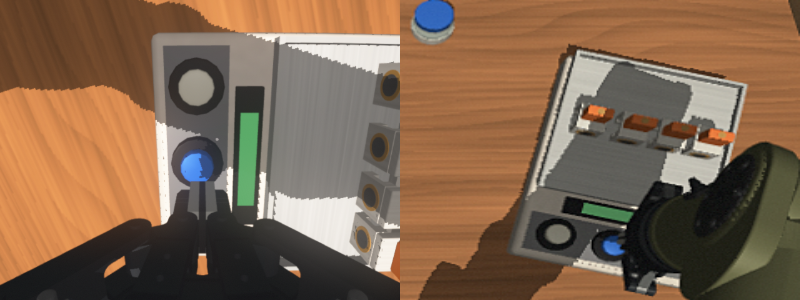

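{"name": "apply_moves", "arguments": {
  "offset": [
    [0.011,-0.024,0.15],
    [0,0,0.15],
    [0,0,0.06],
    [0,0,0.05],
    [0,0,0.05],
    [0,0,0.005],
    [0,0,0],
    [0,0,0]
  ],
  "spin": [0,0,0,0,0,0,0,0]
}}

```text
time_s: 33.9
position: [472.6, -204.1, 67.3]
ee_rot: [[0.267, 0.964, -0.0], [0.964, -0.267, 0.002], [0.002, -0.001, -1.0]]
wrist_force: [-8.9, 3.8, 20.0]
grip_width: -0.1
grasp_force: 10.2
```

```bash
python3 -c "
from fit import *
st()"
```

```text
t 33.9 [ 472.6 -204.1   67.3] psi 74.5 F [-8.9  3.8 20. ] w -0.1 gf 10.2
```

{"name": "apply_moves", "arguments": {
  "offset": [
    [0,0,-0.1],
    [0,0,-0.15],
    [0,0,-0.15],
    [-0.15,0,0],
    [-0.2,0,0],
    [-0.15,0,0],
    [0,0,0],
    [0,0,0]
  ],
  "spin": [0,0,0,0,0,0,0,0]
}}

```text
time_s: 34.57
position: [456.5, -263.2, 113.3]
ee_rot: [[0.269, 0.963, 0.002], [0.963, -0.269, -0.001], [-0.0, 0.002, -1.0]]
wrist_force: [-0.1, -0.1, 0.4]
grip_width: 0.5
grasp_force: 0.0
```

{"name": "apply_moves", "arguments": {
  "offset": [
    [0,0,0],
    [0,0,0],
    [0,0,0]
  ],
  "spin": [0,0,0]
}}

```text
time_s: 34.82
position: [456.9, -260.8, 112.5]
ee_rot: [[0.265, 0.964, 0.0], [0.964, -0.265, 0.0], [0.001, 0.0, -1.0]]
wrist_force: [-1.0, 0.0, -0.6]
grip_width: 0.2
grasp_force: 0.0
```

```bash
python3 - <<'E'
from fit import *
st(); s=snap('wrist'); t=snap('scene')
h=cv2.cvtColor(s['img'],cv2.COLOR_RGB2HSV)
m=cv2.inRange(h,(50,150,50),(85,255,255)); n,l,a,c=cv2.connectedComponentsWithStats(m)
for i in range(1,n):
    if a[i,4]>300: print('green',a[i],c[i],w(s,c[i],73))
print(blobs(t['img'])); print(proj(t,[[633,-189,117],[622,-226,117],[612,-265,117],[601,-305,117]]))
plan(456.7,-262.5,80,74.5,2,dec=3)
E
```

```text
t 34.8167 [ 456.9 -260.8  112.5] psi 74.6 F [-1.   0.  -0.6] w 0.2 gf 0.0
[([88.0, 107.6], 116), ([415.6, 188.2], 94), ([167.5, 230.8], 203), ([185.9, 232.3], 201), ([205.8, 234.7], 180), ([227.3, 236.5], 180), ([466.0, 242.1], 165), ([449.0, 297.5], 28)]
[[226.20648661 235.7733935 ]
 [207.68517803 233.9935888 ]
 [188.27049387 232.57754698]
 [168.5451081  230.93095291]]
max 0.136 end [ 456.7 -262.5   80. ] 74.5
[[-0.005, 0.002, 0.135], [-0.006, 0.001, 0.136]]
[0.01, 0.01]
```

{"name": "apply_moves", "arguments": {
  "offset": [
    [-0.008,0,0.12],
    [0,0,0.12],
    [0,0,0.06],
    [0,0,0.05],
    [0,0,0.045],
    [0,0,0],
    [0,0,0],
    [0,0,0]
  ],
  "spin": [0,0,0,0,0,0,0,0]
}}

```text
time_s: 35.58
position: [455.8, -262.2, 67.3]
ee_rot: [[0.267, 0.964, -0.001], [0.964, -0.267, 0.003], [0.003, -0.002, -1.0]]
wrist_force: [-8.5, 5.0, 20.6]
grip_width: -0.3
grasp_force: 10.2
```

```bash
python3 - <<'E'
from fit import *
st()
E
```

```text
t 35.5833 [ 455.8 -262.2   67.3] psi 74.5 F [-8.5  5.  20.6] w -0.3 gf 10.2
```

{"name": "apply_moves", "arguments": {
  "offset": [
    [0,0,-0.1],
    [0,0,-0.2],
    [0,0,-0.25],
    [0,0,-0.25],
    [0,0,-0.2],
    [0,0,0],
    [0,0,0],
    [0,0,0]
  ],
  "spin": [0,0,0,0,0,0,0,0]
}}

```text
time_s: 36.25
position: [455.9, -262.6, 184.7]
ee_rot: [[0.266, 0.964, -0.0], [0.964, -0.266, 0.0], [0.0, -0.0, -1.0]]
wrist_force: [-0.3, 0.5, -0.6]
grip_width: -0.1
grasp_force: 0.0
```

```bash
python3 - <<'E'
from fit import *
st(); t=snap('scene'); b=blobs(t['img']); print(b)
o=[c for c,a in b if 160<c[0]<235 and 225<c[1]<242]
if len(o)==4 and get_obs()['position'][2]>150: print(ticket.hand_in())
E
```

```text
t 36.25 [ 455.9 -262.6  184.7] psi 74.5 F [-0.3  0.5 -0.6] w -0.1 gf 0.0
[([87.9, 107.3], 115), ([415.5, 188.3], 93), ([167.5, 230.8], 204), ([185.9, 232.4], 196), ([205.6, 234.4], 184), ([227.3, 236.6], 181), ([466.0, 242.1], 166), ([449.4, 299.5], 24), ([625.1, 294.2], 33)]
the job is handed in; nothing more can be done
None
```

I zeroed the empty scale, moved all four clamps from the rail onto the pan, pressed blue then green fully down with all four there, and handed the job in at about 36 s; no verdict was returned.

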